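Take the poster tube out of the hatch case and hold it up

ROBOT

A 6-joint arm with a two-finger parallel gripper is mounted at the origin on a cart in front of the work surface, level with it; the furniture and walls round the work are solid. World frame = base frame: x ahead of the robot, y to its left, z up, the work surface at z = 0. Lengths are in mm, angles in rad, forces in N, time in s.
With the tool pointing down it reaches from about 350 to 975 mm from the base axis. Payload 7.1 kg.
Tool frame: the origin (TCP) lies between the finger pads; the fingertips stand 11 mm ahead of it and the grasp point (between the pads) lies 8 mm behind it; z points along the fingers, y is the line along which they close (so a half turn about z gives the same grasp; the last joint's range is limited). The gripper opens to 88 mm and grips with 3 to 60 N. Pads are 20 mm wide; open, the fingers measure 115 mm over their backs; the gripper's body (75 mm by 178 mm) begins 61 mm behind the grasp point.
Start: joints at [1.18, 0.423, 1.63, -0, 1.089, -0.019], TCP at [227.026, 582.292, 233.675] pointing down, gripper open.
Joint ranges: [-3, 3], [-0.9, 2.11], [0.09, 2.58], [-1.31, 4.45], [0.11, 2.69], [-2.54, 2.54]. Speed limits (rad/s): [2.39, 2.39, 3.01, 3.14, 3.14, 3.14].

INTERFACE

Orientations are given as a unit quaternion [x, y, z, w].
In Python, from plant import robot, imaging gives the robot as it stands (robot), with the cameras (imaging).
- The arm moves only by the tool jog_arm, called after "Request:" as name(argument=value, ...) on one line, values as JSON. Schema: {"type":"object","properties":{"rows":{"type":"string"},"finger_gap":{"type":"number"},"clamp_n":{"type":"number"},"only":{"type":"string"},"quiet":{"type":"boolean"},"lines":{"type":"string"}},"required":["rows"],"additionalProperties":false}. rows is a string of 1 to 8 rows, one to a line, with the numbers parted by spaces; each row has 6 numbers: dx, dy, dz in mm, then a rotation vector rx, ry, rz in rad; each row shifts and turns the commanded pose from where the row before left it, along the tool's axes as they then stand; what a row does not reach is not made up. A row lasts 1/10 s, in which the tool goes at most 50 mm and 0.15 rad, less where a joint would pass 70% of its speed; a pose out of reach is approached as far as the arm can. finger_gap is the opening from 0.0 (shut) to 1.0 (fully open), set as the call begins (left out keeps the last). The fingers move at their own pace and stop on an object; clamp_n is the grip in N (left out, the last holds). Time passes only in rows, so rows that do not move let the fingers close. The tool returns the time, the measured TCP pose, the force, the opening and the grip force at its end. only (a regular expression) keeps the lines of the reply that match it, lines (a string "A,B") keeps lines A to B, and quiet returns only ok. Input that does not fit is refused with a message, and nothing moves.
- robot.observe(): the state, without advancing time (a new reading comes with each control period).
- imaging.camera(name): name is "side" or "top"; returns the picture (400x640x3 uint8, red, green, blue); there is no depth.
- imaging.get_calibration(name): a dict with "fov_y" (degrees; the focal length in pixels is half the picture's height over the tangent of half this angle, whatever the lens; pixels are square), "cx", "cy" (the principal point, pixels), "k1" (the pictures are not rectified: a ray, as slopes to the right and down, at radius r is drawn at 1 + k1 r^2 times it, then the intrinsics apply), "pose" (4x4, takes a point from camera to world coordinates). Camera axes: x right, y down, z forward; pixel columns grow to the right and rows downward; lengths in mm; the calibration is good to about 2 mm. A picture is of the moment at which its call begins. get_calibration takes no time and is no camera call.
- robot.close_job(): hands the job in; it is judged then, once.
The state is a dict: "time_s": time; "qpos": joint angles; "qd": joint speeds; "tau": joint torques, N m; "position": TCP position; "orientation": TCP orientation; "ft_force": force on the tool from outside, world axes, zero at the start; "ft_torque": the same for the moment, N m; "width": opening from 0.0 (shut) to 1.0 (fully open); "grasp_force": force on a finger pad.
Only numpy, scipy, OpenCV 4.12 (cv2) and the standard library are available. Lean on these libraries where they do the work, as an engineer would, in place of code of your own. Each camera call takes 0.05 s, during which the arm holds its last target. There are 200 camera calls.

TASK

Fetch the blue poster tube for a customer: lift the hinged lid of the wooden case right over until it rests open on its stop, then take hold of the tube, tilt it so that its end away from the fixed cover comes up first, and draw it out diagonally through the opening, which is shorter than the tube, without forcing it against the case. Finish while still holding the tube still in the gripper, all of it at least 5 cm above the top of the case and touching nothing else, with the lid left open and the other things on the counter left where they are.

Things in the scene. Friction and masses are not known exactly. Their poses are not given: they have to be found in the camera images.
- case: Plywood case fixed to the counter, 169 (x) x 252 (y) x 76 mm high without lid; origin: centre of its underside, x towards its hinge side (away from the robot), y along its length, z up. Floor and walls 8 mm thick. The well inside spans x -76.5 to 35.5, y -118 to 118, z 8 to 70 mm; behind it the case is solid. A fixed grey cover (z 70 to 76) roofs the well from y = 55 to 118
- hatch (a point): Centre of the opening under the lid, level with the case's top: -20.5, -31.5, 76 mm in the case's frame. The opening is 112 mm along the case's x and 173 mm along its y (y -118 to 55), bounded by the walls and, at +y, by the 6 mm thick edge of the fixed cover
- lid (a joint): The lid's hinge angle, rad: 0 shut (it starts shut), grows as the lid's front edge goes up and over away from the robot, stop at 1.75; it turns freely and so falls shut from below about 1.5 and rests on its stop by its own weight beyond
- lid_hinge (a point): Middle of the lid's hinge line, which runs along the case's y: 84.5, -31.5, 76 mm in the case's frame. The dark wooden lid, 167 x 186 x 8 mm, 0.22 kg, lies on the case from here towards the robot
- lid_handle (a point): Middle of the straight grip of the lid's steel handle: a round bar 10 mm thick and 90 mm long, parallel to the case's y, its middle 44 mm above the lid's upper face and 157 mm in front of the hinge line (52 mm above the hinge line when shut)
- tube: Blue rigid poster tube with yellow bands, 30 mm thick, 210 mm long along its y, square white end caps 34 x 34 x 14 mm, about 0.12 kg, balanced at the middle; origin under its middle, 17 mm below the axis. It lies on the floor of the case along the case's y (within 0.04 rad), its +y end under the fixed cover, its middle under the opening
- tube_end_a (a point): Centre of the face of the tube's -y end, 105 mm from its middle on its axis: the end away from the fixed cover, which comes out first
- tube_end_b (a point): Centre of the face of the tube's +y end, which starts under the fixed cover
- pen_pot: Bystander: grey pot with pens, 79 x 88 x 153 mm; origin at its underside
- stapler: Bystander: blue stapler, 135 x 36 x 42 mm; origin at its underside
- ink_pad: Bystander: flat ink pad tin, red and black, 72 x 112 x 16 mm; origin at its underside
- tin: Bystander: round sweet tin, grey with a teal lid, 62 mm across, 22 mm high; origin at its underside

How it is judged:
By the outcome, as a careful person would: the job done as asked, in the order asked, and still so for the second after the job is handed in, while the arm keeps its last pose, push and grip.
It also fails if it takes over 58 s, if anything falls off the work surface, if the arm or the gripper's body presses on something with over 40 N, if the wrist force passes 120 N, or if a joint passes its speed limit or range.

## Working session

There is one attempt and no reset: what is moved stays moved. The work goes in short steps, Python scripts to look and compute and a tool call to move; the robot and the scene stay as the last step left them, time stands still between calls to the robot, and variables do not carry over. Pictures are saved under pics/ and viewed, at most 10 in all, crops included, and the job is handed in when it is done.

```bash
ls; mkdir -p pics; python3 - <<'E'
from plant import robot, imaging
import cv2
for n in("side","top"):
    im=imaging.camera(n); cv2.imwrite(f"pics/{n}0.png",im[:,:,::-1])
    c=imaging.get_calibration(n); print(n,c)
print(robot.observe())
E
```

```text
pics
plant.py
side {'fov_y': 44.665782884209975, 'cx': 319.70811821175784, 'cy': 196.516528203422, 'k1': 0.018679136284106102, 'pose': array([[-9.11477354e-01,  1.99839562e-01, -3.59545801e-01,
         1.07093137e+03],
       [ 4.11267727e-01,  4.25211410e-01, -8.06259334e-01,
         1.14024858e+03],
       [-8.23953536e-03, -8.82756708e-01, -4.69758134e-01,
         7.71004922e+02],
       [ 0.00000000e+00,  0.00000000e+00,  0.00000000e+00,
         1.00000000e+00]])}
top {'fov_y': 44.655383799801115, 'cx': 312.2849494107552, 'cy': 198.34117060006423, 'k1': -0.08260967681341524, 'pose': array([[ 2.57058343e-02, -9.85845980e-01,  1.65671099e-01,
         3.92067064e+02],
       [-9.99560537e-01, -2.29002042e-02,  1.88232181e-02,
         7.67927952e+00],
       [-1.47628919e-02, -1.66082159e-01, -9.86001406e-01,
         1.28393448e+03],
       [ 0.00000000e+00,  0.00000000e+00,  0.00000000e+00,
         1.00000000e+00]])}
{'time_s': 0.1, 'qpos': array([ 1.17998555e+00,  4.23731490e-01,  1.63059276e+00,  3.52446412e-06,
        1.08860392e+00, -1.89982990e-02]), 'qd': array([ 1.44026152e-03, -1.42732779e-03, -1.81990283e-03, -1.42360700e-04,
        1.64139601e-03, -8.81256375e-05]), 'tau': array([-1.98395228e-04, -5.45617461e+01, -2.74325877e+01,  6.44960697e-02,
        1.87182584e-02, -6.04762022e-05]), 'position': array([226.85765145, 581.86246223, 233.00816356]), 'orientation': array([ 1.84837998e-01,  9.82768777e-01, -6.53473057e-04, -1.37399681e-04]), 'ft_force': array([ 0.03306339, -0.65866256,  0.23594515]), 'ft_torque': array([ 0.02723793, -0.01916873, -0.09140764]), 'grasp_force': 0.0, 'width': 0.9979917049894491}
```

View pics/side0.png

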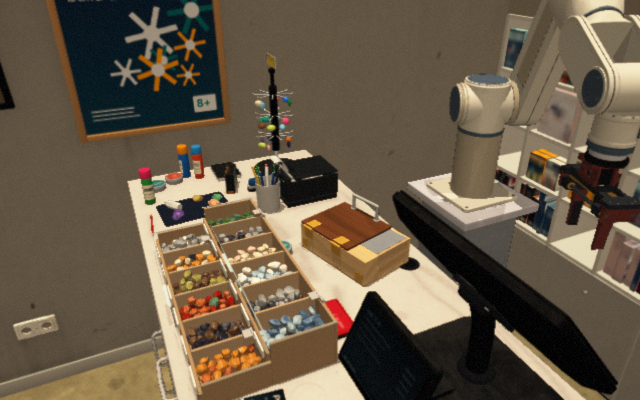

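View pics/top0.png

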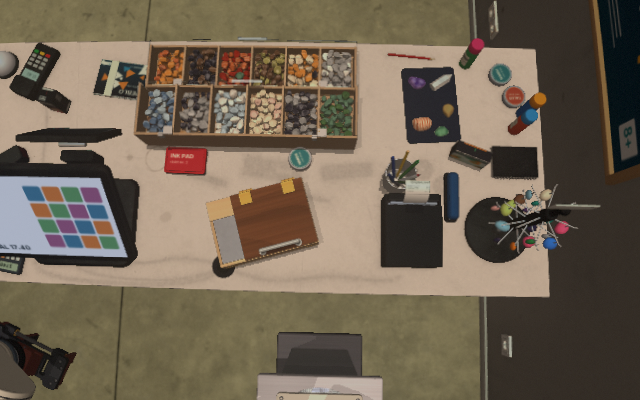

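The case is seen in the top view at about (262,222), with its cover to the left (+y), the handle at (280,246) and hinges at (245,197) and (288,186). The pot, stapler, ink pad and tin are all clear of it. I'll zoom in to get the corners.

```bash
python3 - <<'E'
import cv2,numpy as np
t=cv2.imread("pics/top0.png")[165:285,195:335]; s=cv2.imread("pics/side0.png")[180:290,290:420]
t=cv2.resize(t,None,fx=5.5,fy=5,interpolation=cv2.INTER_CUBIC) if 0 else cv2.resize(t,None,fx=5,fy=5,interpolation=cv2.INTER_CUBIC)
s=cv2.resize(s,None,fx=5,fy=5,interpolation=cv2.INTER_CUBIC)
def ticks(im,x0,y0):
    for i in range(0,im.shape[1],50): cv2.putText(im,str(x0+i//5),(i,10),0,.35,(0,255,255)); cv2.line(im,(i,12),(i,18),(0,255,255))
    for i in range(0,im.shape[0],50): cv2.putText(im,str(y0+i//5),(0,i+4),0,.35,(0,255,255)); cv2.line(im,(26,i),(32,i),(0,255,255))
ticks(t,195,165);ticks(s,290,180)
cv2.imwrite("pics/tc.png",t);cv2.imwrite("pics/sc.png",s)
E
```

```text
(no output)
```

View pics/tc.png

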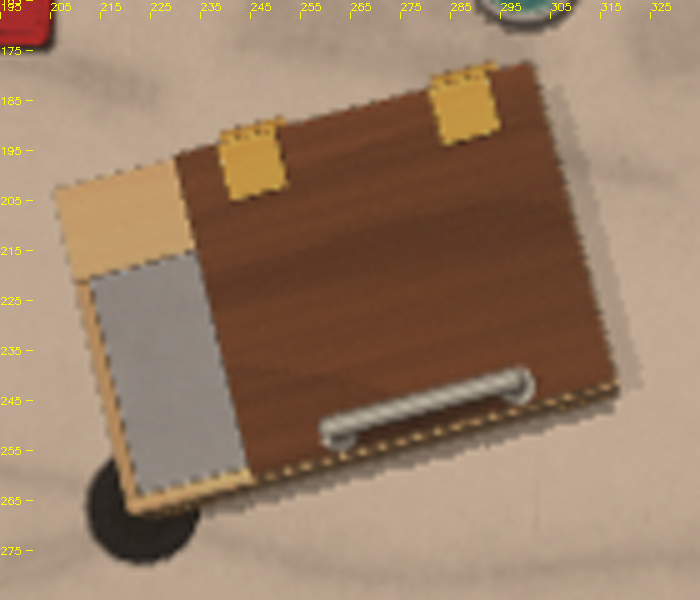

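View pics/sc.png

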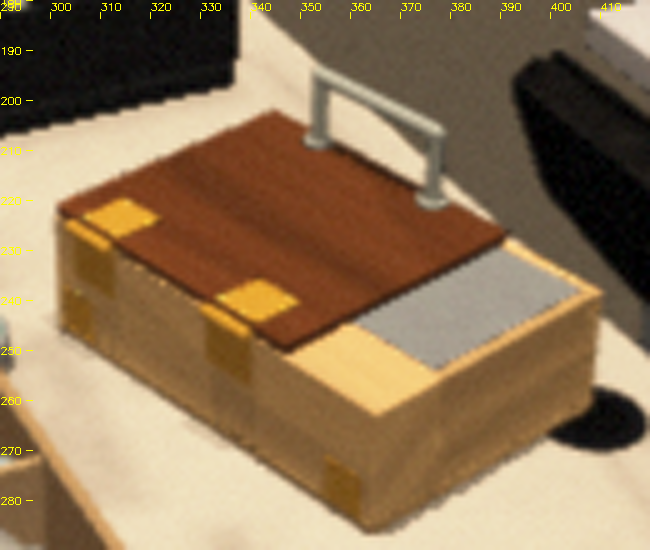

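The top crop shows the case corners, hinge-line lid corners (230,196) and (302,177), and handle ends near (260,251) and (300,240). The side crop shows the lid corners (302,222), (348,250), (391,227), (345,202) and the handle bar ends (353,194) and (378,206). Next I fit the case pose.

```bash
cat > h.py <<'E'
import numpy as np
from scipy.spatial.transform import Rotation as R
from scipy.optimize import least_squares
def proj(cal,P):
    T=cal["pose"]; p=(np.atleast_2d(P)-T[:3,3])@T[:3,:3]
    s=p[:,:2]/p[:,2:]; s=s*(1+cal["k1"]*(s**2).sum(1,keepdims=True))
    f=200/np.tan(np.radians(cal["fov_y"]/2)); return s*f+[cal["cx"],cal["cy"]]
def c2w(q,P): # q=x,y,yaw
    return np.atleast_2d(P)@R.from_euler('z',q[2]).as_matrix().T+[q[0],q[1],0]
E
python3 - <<'E'
from h import *
from plant import robot, imaging
ct,cs=imaging.get_calibration("top"),imaging.get_calibration("side")
L=84.5-167
T=[((84.5,126,76),(206,203)),((84.5,61.5,84),(230,196)),((84.5,-124.5,84),(302,177.4)),((L,-124.5,84),(318.4,240.5)),((-72.5,13.5,128),(260,250.5)),((-72.5,-76.5,128),(300,240))]
S=[((84.5,-124.5,84),(302,222)),((84.5,61.5,84),(347.6,249.6)),((L,61.5,84),(391,227.4)),((L,-124.5,84),(345,202)),((84.5,126,76),(365.6,262.6)),((-84.5,126,76),(410.4,238.4)),((84.5,126,0),(364.4,286.4)),((-72.5,13.5,128),(378,205.4)),((-72.5,-76.5,128),(353,194))]
def f(q,raw=0):
    r=[proj(c,c2w(q,[a for a,b in X]))-[b for a,b in X] for c,X in((ct,T),(cs,S))]
    return r if raw else np.vstack(r).ravel()
s=least_squares(f,[500,100,.25],loss='soft_l1');print(s.x);print([np.round(r,1) for r in f(s.x,1)])
q=s.x
for n,P in dict(handle=(-72.5,-31.5,128),hatch=(-20.5,-31.5,76),hinge=(84.5,-31.5,76)).items(): print(n,c2w(q,P).round(1))
o=robot.observe();print(R.from_quat(o["orientation"]).as_matrix().round(3))
E
```

```text
[5.31809536e+02 1.56435400e+02 2.86341538e-01]
[array([[-0.7, -0.2],
       [-0.7, -0.3],
       [-1.2, -0.6],
       [-0.4,  0.4],
       [ 0.7, -0.2],
       [-2.6,  0.5]]), array([[-1.4, -2.7],
       [-0.6, -1.9],
       [ 0.9, -2.6],
       [-0.3, -1.8],
       [-0.3, -0.9],
       [ 0.4, -1.7],
       [-0.1,  0.3],
       [-0.9, -0.2],
       [ 0.9, -0.3]])]
handle [[471.2 105.7 128. ]]
hatch [[521.  120.4  76. ]]
hinge [[621.8 150.1  76. ]]
[[-0.932  0.363 -0.001]
 [ 0.363  0.932 -0.001]
 [ 0.    -0.001 -1.   ]]
```

```bash
cat >> h.py <<'E'
Q=np.array([531.8,156.4,.2863])
def case(P): return c2w(Q,P)[0]
def down(yaw,pitch=0): # tool z down, tool y along world yaw; then tilted about case y axis by pitch
    y=np.array([np.cos(yaw),np.sin(yaw),0]);z=np.array([0,0,-1.]);return R.from_matrix(np.c_[np.cross(y,z),y,z])
def rows(segs,start=None):
    """segs: list of (pos, Rotation, n rows); prints tool-axis rows"""
    from plant import robot, imaging
    o=robot.observe(); p,r=(o["position"],R.from_quat(o["orientation"])) if start is None else start
    for P,Rt,n in segs:
        out=[]
        P=np.array(P,float)
        for i in range(n,0,-1):
            rv=((r.inv()*Rt).as_rotvec()/i).round(3); d=r.inv().apply((P-p)/i).round(1)
            p=p+r.apply(d); r=r*R.from_rotvec(rv); out.append(" ".join(f"{v:g}" for v in [*d,*rv]))
        print("; ".join(out)); print("   ->",p.round(1))
    return p,r
E
python3 - <<'E'
from h import *
D=down(.2863); o0=R.from_quat([0.18484,0.98277,0,0]);m=down(.9)
h=case((-72.5,-31.5,128)); print(h)
rows([((290,330,230),m,7),((471,106,200),D,8),((471,106,120),D,3)])
E
```

```text
[471.14683842 105.7078508  128.        ]
-21.5 -30.2 0.5 -0 0 0.043; -22.8 -29.3 0.5 -0 0 0.043; -24 -28.3 0.5 -0 0 0.043; -25.2 -27.2 0.4 -0 0 0.042; -26.3 -26.2 0.5 -0 0 0.043; -27.4 -25 0.4 -0.001 0 0.042; -28.4 -23.8 0.5 -0 0 0.043
   -> [290. 330. 230.]
-35.1 -7.9 3.8 -0 0 0.077; -35.6 -5.1 3.8 -0 0 0.077; -35.9 -2.4 3.7 -0 0 0.077; -36 0.4 3.8 -0 0 0.077; -35.9 3.1 3.7 -0 0 0.076; -35.5 5.9 3.8 -0 0 0.077; -35 8.6 3.7 -0 0 0.076; -34.2 11.2 3.8 -0 0 0.077
   -> [471. 106. 200.]
0 -0 26.7 -0 0 -0; 0 -0 26.6 -0 0 -0; 0 -0 26.7 -0 0 -0
   -> [471. 106. 120.]
```

Request:
jog_arm(rows="-22 -30 0.5 0 0 0.043\n-23 -29 0.5 0 0 0.043\n-24 -28 0.5 0 0 0.043\n-25 -27 0.5 0 0 0.043\n-26 -26 0.5 0 0 0.043\n-27 -25 0.5 0 0 0.043\n-28 -24 0.5 0 0 0.043")

```text
time_s: 0.8
position: [290.0, 330.2, 230.0]
orientation: [0.331, 0.944, -0.0, -0.0]
ft_force: [0.1, -0.5, -0.2]
width: 1.001
grasp_force: 0.0
```

Request:
jog_arm(rows="-35 -8 4 0 0 0.077\n-35 -5 4 0 0 0.077\n-36 -2 4 0 0 0.077\n-36 0 4 0 0 0.077\n-36 3 4 0 0 0.077\n-35 6 4 0 0 0.077\n-35 9 4 0 0 0.077\n-34 11 4 0 0 0.077")

```text
time_s: 1.6
position: [470.6, 107.0, 197.9]
orientation: [0.602, 0.798, -0.0, -0.0]
ft_force: [0.4, 0.0, -0.4]
width: 0.999
grasp_force: 0.0
```

```bash
python3 - <<'E'
from h import *
rows([((471,106,200),down(.2863),1)])
E
```

```text
-1.1 0.1 -2.1 -0 -0 -0.008
   -> [471. 106. 200.]
```

Request:
jog_arm(rows="-1 0 20 0 0 0\n0 0 30 0 0 0\n0 0 28 0 0 0\n0 0 0 0 0 0")

```text
time_s: 2.0
position: [467.6, 106.7, 117.2]
orientation: [0.601, 0.799, -0.003, -0.002]
ft_force: [-0.5, 0.3, -0.3]
width: 0.999
grasp_force: 0.0
```

Request:
jog_arm(rows="0 0 0 0 0 0\n0 0 0 0 0 0\n0 0 0 0 0 0\n0 0 0 0 0 0\n0 0 0 0 0 0\n0 0 0 0 0 0", finger_gap=0, clamp_n=15)

```text
time_s: 2.6
position: [470.4, 107.5, 120.6]
orientation: [0.601, 0.799, 0.0, 0.0]
ft_force: [-0.0, -0.8, -0.2]
width: 0.495
grasp_force: 0.0
```

```bash
python3 - <<'E'
from plant import robot, imaging
import cv2
a=imaging.camera("side")[120:300,270:430]; b=imaging.camera("top")[140:300,190:350]
f=lambda i:cv2.resize(i[:,:,::-1],(400,400),interpolation=cv2.INTER_CUBIC)
cv2.imwrite("pics/g1.png",cv2.hconcat([f(a),f(b)]))
E
```

```text
(no output)
```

View pics/g1.png

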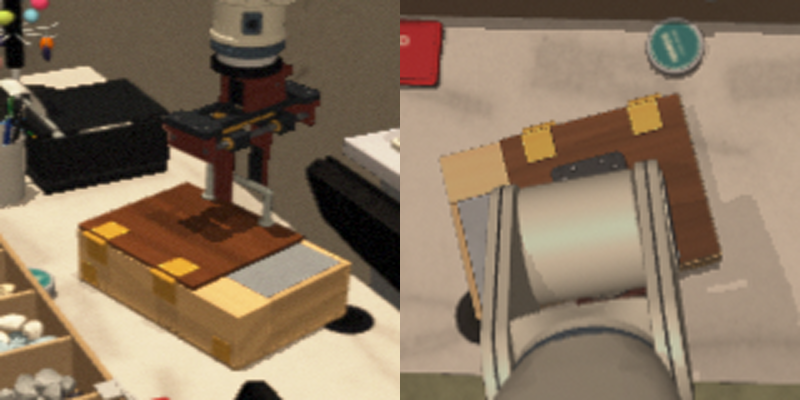

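The side view (left half) shows the fingers straddling the handle at its middle (crop ~(235,190)), still closing. The case and its neighbours have not moved.

Request:
jog_arm(rows="0 0 0 0 0 0\n0 0 0 0 0 0\n0 0 0 0 0 0\n0 0 0 0 0 0\n0 0 0 0 0 0\n0 0 0 0 0 0", finger_gap=0, clamp_n=15)

```text
time_s: 3.3
position: [471.0, 107.6, 120.3]
orientation: [0.601, 0.799, 0.001, 0.0]
ft_force: [3.6, 1.7, -3.3]
width: 0.107
grasp_force: 15.0
```

```bash
python3 - <<'E'
from h import *
from plant import robot, imaging
o=robot.observe(); print(o["position"],o["width"]*88,o["ft_force"])
D=R.from_quat(o["orientation"])
# arc about hinge from measured grasp: case-frame offset of bar from hinge
M=R.from_euler('z',Q[2])
g=o["position"]+D.apply([0,0,-8]); c=M.inv().apply(g-[Q[0],Q[1],0]); print("bar in case",c)
th0=np.arange(0,1.76,.125); 
for a in th0:
    x=84.5-157*np.cos(a)+52*np.sin(a); z=76+157*np.sin(a)+52*np.cos(a); print(round(a,3),round(x+72.5,1),round(z-128,1))
E
```

```text
[470.96287065 107.61125218 120.30935288] 9.396885820475386 [ 3.61719653  1.73051771 -3.31682803]
bar in case [-72.15111203 -29.62150685 128.30934362]
0.0 0.0 0.0
0.125 7.7 19.2
0.25 17.7 37.2
0.375 30.0 53.9
0.5 44.1 68.9
0.625 60.1 82.0
0.75 77.6 93.1
0.875 96.3 101.8
1.0 115.9 108.2
1.125 136.2 112.1
1.25 156.8 113.4
1.375 177.5 112.1
1.5 197.8 108.3
1.625 217.4 102.0
1.75 236.2 93.2
```

Gripped at 9.4 mm, as expected for the 10 mm bar. Next I swing the lid along its arc, with the bar pivoting in the pads.

Request:
jog_arm(rows="0 7.7 -19.2 0 0 0\n0 10 -18 0 0 0\n0 12.3 -16.7 0 0 0\n0 14.1 -15 0 0 0\n0 16 -13.1 0 0 0\n0 0 0 0 0 0")

```text
time_s: 3.9
position: [528.9, 124.5, 203.6]
orientation: [0.601, 0.799, 0.0, 0.0]
ft_force: [-3.1, -1.5, 2.9]
width: 0.11
grasp_force: 15.0
```

```bash
python3 - <<'E'
from h import *
from plant import robot, imaging
o=robot.observe(); g=o["position"]-[0,0,-8]
c=R.from_euler('z',Q[2]).inv().apply(g-[Q[0],Q[1],0]); print(c, np.hypot(c[0]-84.5,c[2]-76), np.hypot(157,52),o["ft_force"],o["ft_torque"],o["width"])
E
```

```text
[-11.75860494 -29.83419728 211.64924344] 166.33230675488957 165.38742394752995 [-3.1191457  -1.54310527  2.88288173] [-0.22691649  0.58227577 -0.0126446 ] 0.10954536144732174
```

Request:
jog_arm(rows="0 17.5 -11 0 0 0\n0 18.7 -8.7 0 0 0\n0 19.6 -6.4 0 0 0\n0 20.3 -3.9 0 0 0\n0 20.6 -1.3 0 0 0\n0 0 0 0 0 0")

```text
time_s: 4.5
position: [622.0, 151.3, 233.5]
orientation: [0.601, 0.799, 0.0, 0.0]
ft_force: [0.6, -0.6, 7.8]
width: 0.105
grasp_force: 15.0
```

Request:
jog_arm(rows="0 20.7 1.3 0 0 0\n0 20.3 3.8 0 0 0\n0 19.6 6.3 0 0 0\n0 11.4 5 0 0 0\n0 0 0 0 0 0\n0 0 0 0 0 0")

```text
time_s: 5.1
position: [689.0, 170.7, 216.6]
orientation: [0.601, 0.799, -0.001, -0.0]
ft_force: [-0.1, 0.9, -1.0]
width: 0.107
grasp_force: 15.0
```

```bash
python3 - <<'E'
from plant import robot, imaging
import cv2
a=imaging.camera("side")[100:300,250:450]; b=imaging.camera("top")[120:300,180:360]
f=lambda i:cv2.resize(i[:,:,::-1],(400,400),interpolation=cv2.INTER_CUBIC)
cv2.imwrite("pics/g2.png",cv2.hconcat([f(a),f(b)]))
E
```

```text
(no output)
```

View pics/g2.png

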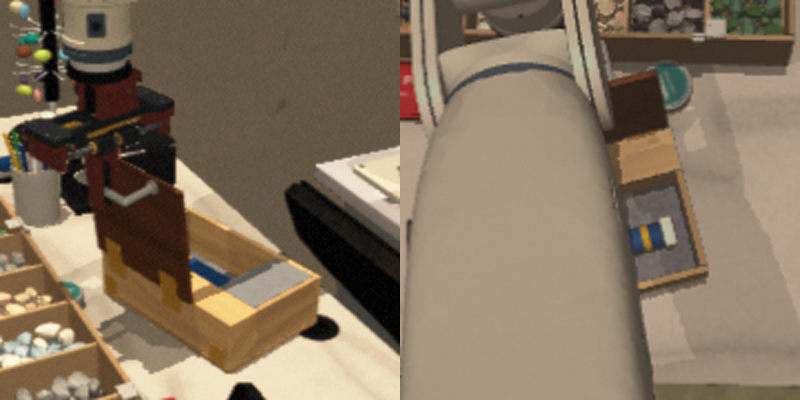

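The lid stands past upright (side crop, lid at about (145,220)), and the tube's white end is now visible in the top crop at (668,235). Next I release with a small opening, rise clear and swing aside to look.

Request:
jog_arm(rows="0 0 0 0 0 0\n0 0 0 0 0 0\n0 0 0 0 0 0\n0 0 0 0 0 0\n0 0 0 0 0 0", finger_gap=0.3)

```text
time_s: 5.7
position: [689.9, 171.1, 217.2]
orientation: [0.601, 0.799, 0.0, -0.0]
ft_force: [0.9, 0.2, 0.8]
width: 0.295
grasp_force: 0.0
```

Request:
jog_arm(rows="0 0 -20 0 0 0\n0 0 -30 0 0 0\n0 0 -40 0 0 0\n0 0 -40 0 0 0\n0 0 0 0 0 0")

```text
time_s: 6.2
position: [692.6, 171.7, 354.4]
orientation: [0.601, 0.799, 0.004, 0.004]
ft_force: [0.3, 1.0, 0.8]
width: 0.3
grasp_force: 0.0
```

```bash
python3 - <<'E'
from h import *
rows([((560,-130,345),down(.2863),8)])
E
```

```text
-31.6 -26.4 0.9 0.001 0 -0.001; -31.6 -26.5 0.9 0.001 0 -0; -31.6 -26.4 1 0.002 0 -0.001; -31.6 -26.5 1 0.001 0 -0; -31.5 -26.5 1 0.002 0 -0.001; -31.5 -26.5 1.1 0.001 0 -0; -31.6 -26.5 1.1 0.002 0 -0.001; -31.5 -26.5 1.2 0.001 0.001 -0
   -> [ 560. -130.  345.]
```

Request:
jog_arm(rows="-31 -26 0 0 0 0\n-32 -27 0 0 0 0\n-32 -27 0 0 0 0\n-32 -27 0 0 0 0\n-32 -27 0 0 0 0\n-32 -27 0 0 0 0\n-32 -27 0 0 0 0\n-31 -26 0 0 0 0")

```text
time_s: 7.0
position: [553.9, -133.8, 346.7]
orientation: [0.601, 0.799, -0.0, -0.0]
ft_force: [0.2, -0.0, 0.4]
width: 0.3
grasp_force: 0.0
```

```bash
python3 - <<'E'
from plant import robot, imaging
import cv2
a=imaging.camera("side"); b=imaging.camera("top")
cv2.imwrite("pics/s3.png",a[:,:,::-1]);cv2.imwrite("pics/t3.png",b[:,:,::-1])
a=a[180:290,290:420];b=b[160:280,195:335]
def f(i,x0,y0):
    im=cv2.resize(i[:,:,::-1],None,fx=400/i.shape[1],fy=400/i.shape[1],interpolation=cv2.INTER_CUBIC);return im
A=f(a,0,0);B=f(b,0,0);print(A.shape,B.shape)
h=min(A.shape[0],B.shape[0]);cv2.imwrite("pics/g3.png",cv2.hconcat([A[:h],B[:h]]))
E
```

```text
(338, 400, 3) (343, 400, 3)
```

View pics/g3.png

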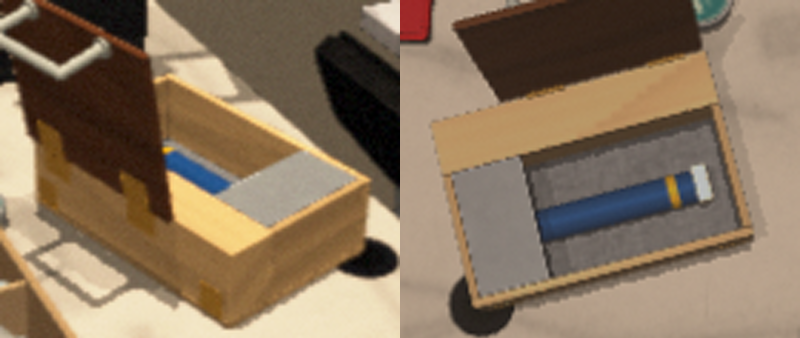

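The lid rests open. In the top crop (right half) the tube runs from (543,225) at the cover to its white cap at (711,181). The case top's corners are at (430,123), (708,52), (752,236) and (473,303). Next I measure the tube and check the case fit.

```bash
python3 - <<'E'
from h import *
from plant import robot, imaging
ct=imaging.get_calibration("top")
px=lambda p:np.array([195+(p[0]-400)/2.857-.3,160+p[1]/2.857-.3])
C=[((84.5,126,76),(431,123)),((84.5,-126,76),(708,53)),((-84.5,-126,76),(752,235)),((-84.5,126,76),(473,303)),((-76.5,55,76),(550,278)),((35.5,55,76),(520,155)),((35.5,-118,76),(714,105)),((-76.5,-118,76),(742,229))]
m=np.array([px(b) for a,b in C])
f=lambda q:(proj(ct,c2w(q,[a for a,b in C]))-m).ravel()
s=least_squares(f,Q,loss='soft_l1');print("case top-only",s.x);print(f(s.x).reshape(-1,2).round(1));print("Q resid",f(Q).reshape(-1,2).round(1))
def back(p,z):
    return least_squares(lambda w:(proj(ct,[w[0],w[1],z])-px(p)).ravel(),[520,130]).x
E1=back((712,181),42);a1=back((685,188),40);a2=back((545,224.5),40)
cw=lambda w,q:R.from_euler('z',q[2]).inv().apply([w[0]-q[0],w[1]-q[1],0])[:2]
for n,w in(("end",E1),("band",a1),("cov",a2)): print(n,w.round(1),cw(w,s.x).round(1),cw(w,Q).round(1))
d=a2-a1;print("yaw",np.arctan2(-d[0],d[1]))
E
```

```text
case top-only [5.32419491e+02 1.56236034e+02 2.73149526e-01]
[[ 0.1 -0.9]
 [-0.3 -0.7]
 [ 0.7  0.3]
 [-0.3  1.4]
 [-0.2  0. ]
 [ 0.4 -0.4]
 [-0.8  0.4]
 [ 0.3  0.1]]
Q resid [[-0.3  0.1]
 [-1.  -0.9]
 [ 0.9 -0.2]
 [ 0.2  2.2]
 [ 0.2  0.4]
 [ 0.2  0.2]
 [-1.2  0.1]
 [ 0.5 -0.4]]
end [536.   51.2] [ -24.9 -102.1] [ -25.7 -102.1]
band [529.3  75.4] [-24.8 -77. ] [-25.3 -77. ]
cov [493.2 200.2] [-25.9  52.9] [-24.6  52.9]
yaw 0.28133000594596047
```

```bash
python3 - <<'E'
from h import *
rows([((515.3,123.3,180),down(.28),8)])
E
```

```text
32.5 4.4 20.8 -0 0 -0; 32.5 4.4 20.8 -0 0 -0; 32.5 4.4 20.8 -0 0 -0; 32.4 4.3 20.8 -0 0 -0; 32.5 4.4 20.8 -0 0 -0.001; 32.4 4.4 20.8 -0 0 -0; 32.5 4.4 20.9 -0.001 0 -0.001; 32.4 4.3 20.8 -0 0.001 -0
   -> [515.3 123.3 180. ]
```

Request:
jog_arm(rows="32 4 20 0 0 0\n33 5 21 0 0 0\n33 5 21 0 0 0\n33 4 21 0 0 0\n32 4 21 0 0 0\n32 4 21 0 0 0\n32 4 21 0 0 0\n32 4 20 0 0 0", finger_gap=0.64)

```text
time_s: 7.9
position: [515.1, 127.8, 180.0]
orientation: [0.601, 0.8, 0.0, -0.0]
ft_force: [1.6, -0.5, -0.1]
width: 0.643
grasp_force: 0.0
```

Request:
jog_arm(rows="0 0 0 0 0 0\n0 0 0 0 0 0\n0 0 0 0 0 0")

```text
time_s: 8.2
position: [516.2, 125.6, 181.6]
orientation: [0.601, 0.799, 0.0, 0.0]
ft_force: [0.1, 0.1, 0.3]
width: 0.644
grasp_force: 0.0
```

```bash
python3 - <<'E'
from h import *
rows([((515.3,123.3,75),down(.28),4),((515.3,123.3,23),down(.28),4)])
E
```

```text
-0.5 -0.4 26.6 0 0 0; -0.5 -0.4 26.7 0 0 0.001; -0.5 -0.4 26.6 0 0 0; -0.5 -0.4 26.7 0.001 0 0.001
   -> [515.3 123.3  75. ]
0 -0 13 -0 0 -0; 0 -0 13 -0 0 -0; 0 -0 13 -0 0 -0; 0 -0 13 -0 0 -0
   -> [515.3 123.3  23. ]
```

Request:
jog_arm(rows="-0.5 -0.5 26 0 0 0.003\n-0.5 -0.5 27 0 0 0\n-0.5 -0.5 27 0 0 0\n-0.5 0 26 0 0 0\n0 0 0 0 0 0")

```text
time_s: 8.7
position: [513.5, 122.1, 73.2]
orientation: [0.603, 0.798, -0.002, -0.001]
ft_force: [-0.5, -0.1, 0.5]
width: 0.64
grasp_force: 0.0
```

Request:
jog_arm(rows="0 0 13 0 0 0\n0 0 13 0 0 0\n0 0 13 0 0 0\n0 0 8 0 0 0\n0 0 5 0 0 0\n0 0 0 0 0 0\n0 0 0 0 0 0")

```text
time_s: 9.4
position: [514.9, 123.6, 23.2]
orientation: [0.602, 0.799, 0.0, 0.0]
ft_force: [-0.1, 0.9, 0.9]
width: 0.638
grasp_force: 0.0
```

```bash
python3 - <<'E'
from plant import robot, imaging
import cv2
a=imaging.camera("side")[130:290,280:440]; b=imaging.camera("top")[130:290,190:350]
f=lambda i:cv2.resize(i[:,:,::-1],(400,400),interpolation=cv2.INTER_CUBIC)
cv2.imwrite("pics/g4.png",cv2.hconcat([f(a),f(b)]))
E
```

```text
(no output)
```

View pics/g4.png

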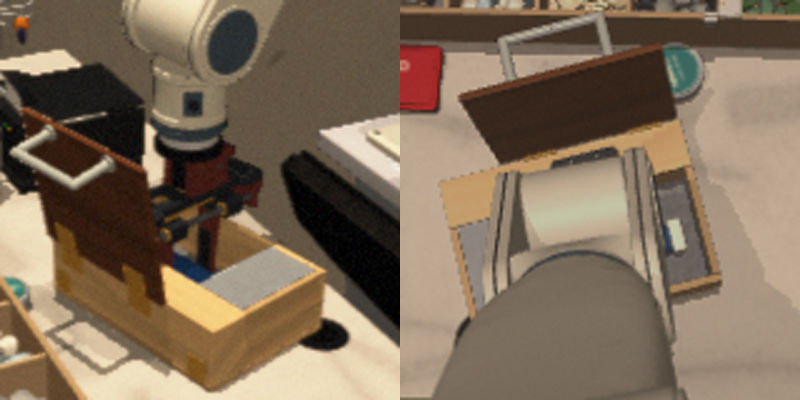

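The fingers are in the well on either side of the tube (side crop ~(205,250)), with no contact force, and the lid is open and clear of the gripper. Next I close the gripper.

Request:
jog_arm(rows="0 0 0 0 0 0\n0 0 0 0 0 0\n0 0 0 0 0 0\n0 0 0 0 0 0\n0 0 0 0 0 0\n0 0 0 0 0 0\n0 0 0 0 0 0\n0 0 0 0 0 0", finger_gap=0, clamp_n=35)

```text
time_s: 10.3
position: [515.0, 123.5, 23.2]
orientation: [0.602, 0.799, 0.0, 0.0]
ft_force: [0.1, 0.5, 3.2]
width: 0.334
grasp_force: 35.0
```

```bash
python3 - <<'E'
from h import *
from plant import robot, imaging
o=robot.observe();print(o["width"]*88,o["grasp_force"],o["ft_force"],o["position"])
p0=o["position"];r0=R.from_quat(o["orientation"])
# case frame: grasp TCP at tube frame; b lower corner target
M=R.from_euler('z',.28)
u=M.apply([0,1,0]) # towards b
ex=M.apply([1,0,0])
# TCP relative to b-lower corner now: along -u 135, up (TCPz-8)
B0=p0+135*u; B0[2]=8; rel=p0-B0
def pose(dy,dz,phi):
    rot=R.from_rotvec(-ex*phi) # a end (-y) up
    B=B0+dy*u+[0,0,dz]; return B+rot.apply(rel),rot*r0
print("check a up:",R.from_rotvec(-ex*.1).apply(-u))
ph=.36
way=[(*pose(0,4,0),1)]+[(*pose(-8*k/6,4+k/6,ph*k/6),1) for k in range(1,7)]
e=rows(way)
P,Rt=pose(-8,5,ph); d=-u*np.cos(ph)+np.array([0,0,np.sin(ph)])
rows([(P+d*180,Rt,8),(P+d*180+[0,0,80],Rt,3)],e)
E
```

```text
29.373729478663552 35.00047981739044 [0.14916593 0.46465309 3.2316457 ] [515.02494392 123.5029277   23.24015107]
check a up: [ 0.27497502 -0.95625416  0.09983342]
-0 0 -4 0 0 0
   -> [515.  123.5  27.2]
-0.2 0 -8.2 -0 -0.06 -0
   -> [515.1 123.3  35.4]
-0.2 0 -8.2 -0 -0.06 -0
   -> [515.  123.6  43.6]
-0.1 0 -8.1 -0 -0.06 -0
   -> [514.7 124.4  51.7]
-0.2 0 -8 -0 -0.06 -0
   -> [514.4 125.6  59.6]
-0.2 0 -7.9 -0 -0.06 -0
   -> [513.9 127.2  67.3]
-0.2 0 -7.8 -0 -0.06 -0
   -> [513.4 129.3  74.8]
-22.5 0 0 -0 0 -0; -22.5 0 0 -0 0 -0; -22.5 0 0 -0 0 -0; -22.5 0 0 -0 0 -0; -22.5 0.1 0 -0 0 -0; -22.5 0 0 -0 0 -0; -22.5 0.1 0 -0 0 -0; -22.5 0 0 -0 0 -0
   -> [559.9 -32.6 138.2]
-9.4 0 -25 -0 0 -0; -9.4 0 -24.9 -0 0 -0; -9.4 0.1 -25 -0 0 -0
   -> [560.  -32.6 218.3]
```

Request:
jog_arm(rows="0 0 -1 0 0 0\n0 0 -1.5 0 0 0\n0 0 -1.5 0 0 0\n0 0 0 0 0 0")

```text
time_s: 10.7
position: [514.7, 123.4, 27.2]
orientation: [0.602, 0.799, -0.0, -0.0]
ft_force: [-0.0, 0.1, -0.8]
width: 0.335
grasp_force: 35.0
```

Request:
jog_arm(rows="-0.1 0 -4.1 0 -0.03 0\n-0.1 0 -4.1 0 -0.03 0\n-0.1 0 -4.1 0 -0.03 0\n-0.1 0 -4.1 0 -0.03 0\n-0.1 0 -4.1 0 -0.03 0\n-0.1 0 -4 0 -0.03 0\n0 0 0 0 0 0")

```text
time_s: 11.4
position: [514.5, 125.3, 51.8]
orientation: [0.599, 0.796, -0.054, 0.072]
ft_force: [-0.3, 0.1, -2.2]
width: 0.333
grasp_force: 35.0
```

Request:
jog_arm(rows="-0.1 0 -4 0 -0.03 0\n-0.1 0 -4 0 -0.03 0\n-0.1 0 -4 0 -0.03 0\n-0.1 0 -3.9 0 -0.03 0\n-0.1 0 -3.9 0 -0.03 0\n-0.1 0 -3.9 0 -0.03 0\n0 0 0 0 0 0\n0 0 0 0 0 0")

```text
time_s: 12.2
position: [512.8, 129.8, 74.3]
orientation: [0.592, 0.786, -0.108, 0.142]
ft_force: [-0.1, -0.3, -2.3]
width: 0.33
grasp_force: 35.0
```

```bash
python3 - <<'E'
from plant import robot, imaging
import cv2
a=imaging.camera("side")[130:290,280:440]; b=imaging.camera("top")[130:290,190:350]
f=lambda i:cv2.resize(i[:,:,::-1],(400,400),interpolation=cv2.INTER_CUBIC)
cv2.imwrite("pics/g5.png",cv2.hconcat([f(a),f(b)]));print(robot.observe()["ft_torque"])
E
```

```text
[ 0.15583178  0.08825649 -0.04631265]
```

View pics/g5.png

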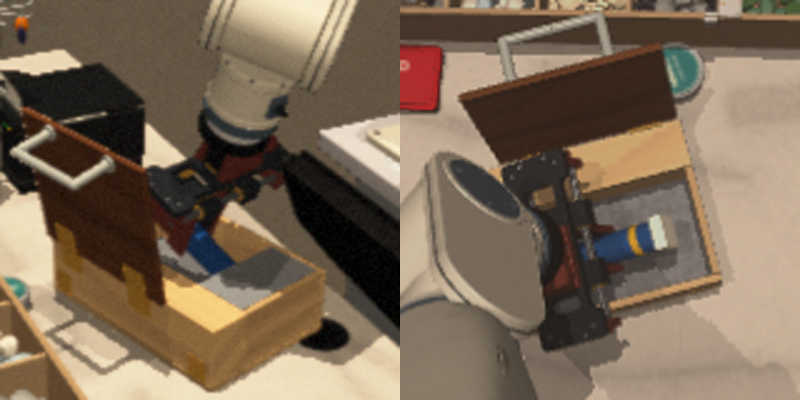

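The tube is tilted, with its white end raised (top crop (662,232)) and the cover-side part passing under the cover edge (side crop (205,250)). A quick check of the tilt against the prediction before drawing it out.

```bash
python3 - <<'E'
from h import *
from plant import robot, imaging
o=robot.observe();r=R.from_quat(o["orientation"]);p=o["position"]
# tool -x axis -> end a ; axis lies 2 mm behind TCP along z... TCP was 23.2, axis 25 => axis at tool z=-1.8
ct=imaging.get_calibration("top")
for n,v in dict(a_face_top=(-75,0,-18.8),a_face_inner_top=(-61,0,-18.8),a_face_bot=(-75,0,15.2),b_low=(135,0,15.2),b_top=(135,0,-18.8)).items():
    w=p+r.apply(v); c=R.from_euler('z',.277).inv().apply(w-[532.2,156.3,0]); q=proj(ct,w)[0]
    print(n,"case",c.round(1),"crop",((q-[190,130])*2.5+[400,0]).round(0))
print(o["ft_force"], -r.as_matrix()[:,0])
E
```

```text
a_face_top case [-25.8 -84.1 118.3] crop [664. 229.]
a_face_inner_top case [-25.8 -71.  113.4] crop [651. 233.]
a_face_bot case [-25.8 -96.   86.5] crop [678. 230.]
b_low case [-26.2 100.6  12.7] crop [499. 285.]
b_top case [-26.2 112.5  44.5] crop [482. 285.]
[ 1.17179813 -0.14929203 -1.05295906] [ 0.25763288 -0.90004316  0.35149341]
```

The prediction matches (cap expected at (651–678, 230)), with about 6 mm clearance to the cover edge and the far wall. Now I draw it out along its axis.

Request:
jog_arm(rows="-8 0 0 0 0 0\n-12 0 0 0 0 0\n-15 0 0 0 0 0\n-15 0 0 0 0 0\n-15 0 0 0 0 0")

```text
time_s: 12.8
position: [530.1, 69.7, 98.2]
orientation: [0.592, 0.785, -0.108, 0.143]
ft_force: [-0.3, 0.3, -0.8]
width: 0.329
grasp_force: 35.0
```

Request:
jog_arm(rows="-15 0 0 0 0 0\n-15 0 0 0 0 0\n-15 0 0 0 0 0\n-15 0 0 0 0 0\n-15 0 0 0 0 0\n0 0 0 0 0 0")

```text
time_s: 13.4
position: [549.8, 2.3, 124.7]
orientation: [0.593, 0.785, -0.107, 0.143]
ft_force: [-0.1, 0.7, -1.8]
width: 0.331
grasp_force: 35.0
```

Request:
jog_arm(rows="-7 0 -19 0 0 0\n-11 0 -28 0 0 0\n-11 0 -28 0 0 0\n-11 0 -28 0 0 0\n-11 0 -28 0 0 0\n-7 0 -19 0 0 0\n0 0 0 0 0 0\n0 0 0 0 0 0")

```text
time_s: 14.2
position: [549.1, 2.7, 284.1]
orientation: [0.592, 0.786, -0.108, 0.143]
ft_force: [-0.4, 0.4, -1.7]
width: 0.334
grasp_force: 35.0
```

Request:
jog_arm(rows="0 0 0 0 0 0\n0 0 0 0 0 0\n0 0 0 0 0 0\n0 0 0 0 0 0\n0 0 0 0 0 0")

```text
time_s: 14.7
position: [549.4, 2.4, 284.4]
orientation: [0.592, 0.786, -0.108, 0.143]
ft_force: [0.2, 0.2, -1.8]
width: 0.333
grasp_force: 35.0
```

```bash
python3 - <<'E'
from h import *
from plant import robot, imaging
import cv2
o=robot.observe();r=R.from_quat(o["orientation"]);p=o["position"]
for v in((-75,0,15.2),(135,0,15.2)): print((p+r.apply(v)).round(1))
print(o["grasp_force"],o["ft_force"],abs(o["qd"]).max())
a=imaging.camera("side")[70:310,230:470]; b=imaging.camera("top")[90:300,180:390]
f=lambda i:cv2.resize(i[:,:,::-1],(400,400),interpolation=cv2.INTER_CUBIC)
cv2.imwrite("pics/g6.png",cv2.hconcat([f(a),f(b)]))
E
```

```text
[570.2 -70.2 296.6]
[516.  118.7 222.6]
34.99950349330902 [ 0.19765735  0.19995441 -1.82620173] 0.0038759870047136314
```

View pics/g6.png

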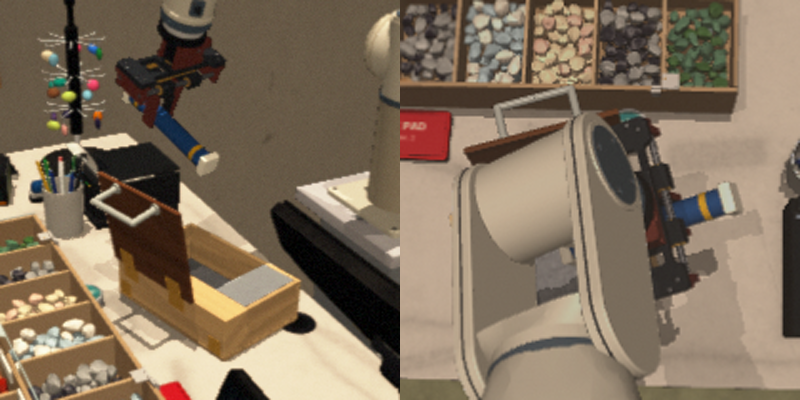

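The tube is held still well above the empty case: its lower end is about 146 mm above the case top (side crop (205,160)). The lid is open and the bystanders are untouched.

```bash
python3 -c "
from plant import robot, imaging
print(robot.close_job())"
```

```text
the job is handed in; nothing more can be done
None
```

The lid is resting open on its stop, and the blue tube came out diagonally, raised end first; it is held still about 14.5 cm above the case top, the other items looked undisturbed, and I handed the job in at about 15 s.

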